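Nudge a drilling blank home against the jig's hidden stop

ROBOT

A 6-joint arm with a two-finger parallel gripper is mounted at the origin on the work surface. World frame = base frame: x ahead of the robot, y to its left, z up, the work surface at z = 0. Lengths are in m, angles in rad, forces in N, time in s.
With the tool pointing down it reaches from about 0.375 to 0.975 m from the base axis. Payload 3.8 kg.
Tool frame: the origin (TCP) lies midway between the tips of the shut fingers; the grasp point (between the pads) lies 19 mm behind it; z points along the fingers, y is the direction in which the jaws open and shut (so a half turn about z gives the same grasp; the last joint's range is limited). The gripper opens to 85 mm and grips with 20 to 120 N. Pads are 22 mm wide; open, the fingers measure 114 mm over their backs; the gripper's body (76 mm by 85 mm) begins 54 mm behind the grasp point. The pads swing forward as they close: fully open they stand 13 mm farther back than shut.
Start: joints at [-1.37, 0.264, 1.604, -0, 1.274, -0.037], TCP at [0.159, -0.656, 0.193] pointing down, gripper open.
Joint ranges: [-2.63, 2.63], [-0.94, 2.18], [0.31, 2.57], [-1.31, 4.45], [0, 2.66], [-2.55, 2.55]. Speed limits (rad/s): [2.57, 2.57, 3.14, 3.14, 3.14, 3.14].

INTERFACE

Orientations are given as a rotation vector (axis times angle).
In Python, from workcell import bot gives the robot as it stands.
- The arm moves only by the tool drive_tool, never from a script. Its argument "deltas" is a list of rows, each an object with "hand": the opening, from 0 (shut) to 1 (fully open); "offset": the shift along the world's x, y, z in cm, a list of three; "angular": the turn, a rotation vector about the world's x, y, z in degrees, a list of three. A call has 1 to 8 rows; each row is the pose to reach, as a shift and turn from the pose commanded when the call began; what a row does not reach only later rows make up. A row lasts 1/8 s, in which the tool goes at most 62.5 mm and 10.7 degrees, less where a joint would pass 70% of its speed; a pose out of reach is approached as far as the arm can. A call with a gripper value outside its range is refused whole. The fingers move at their own pace and stop on an object; "force" is the grip in N (left out, the last holds). Time passes only in rows, so rows that repeat a pose let the fingers close. It gives the time, the measured TCP pose, the force and the opening at its end, in the units of the state.
- bot.read_state(): the state, without advancing time (a new reading comes with each control period).
- bot.read_camera(name): name is "scene" or "top"; returns a dict with "frame" (420x560x3 uint8, blue, green, red), "mtx" (3x3 intrinsics, pixels), "k1" (the pictures are not rectified: a ray, as slopes to the right and down, at radius r is drawn at 1 + k1 r^2 times it, then the intrinsics apply), "R" (3x3) and "t" (3): a world point X has camera coordinates R X + t. Camera axes: x right, y down, z forward; pixel columns grow to the right and rows downward; lengths in m; the calibration is good to about 2 mm. A picture is of the moment at which its call begins. There is no depth.
- bot.finish_job(): hands the job in, once; it reports no verdict.
The state is a dict: "time": time; "q": joint angles; "joint_vel": joint speeds; "joint_torque": joint torques, N m; "tool_pos": TCP position; "tcp_rot": TCP orientation; "wrist_force": force on the tool from outside, world axes, zero at the start; "torque": the same for the moment, N m; "width": opening from 0.0 (shut) to 1.0 (fully open).
Only numpy, scipy, OpenCV 4.12 (cv2) and the standard library are available. Lean on these libraries where they do the work, as an engineer would, in place of code of your own. Each camera call takes 0.05 s, during which the arm holds its last target. There are 200 camera calls.

TASK

Pick up the brass drift from its wooden cradle and, pushing only with its end, nudge the aluminium blank along the drilling jig's channel in gentle taps of a few millimetres, easing off between taps, until the blank rests against the stop hidden under the hood; do not force the stop or touch the blank with the fingers. Then lay the drift back in its cradle, and leave the bottle, jar, rubber puck and nut tray alone.

Things in the scene. Friction and masses are not known exactly. Their poses are not given: they have to be found in the camera images.
- jig: Grey cast drilling jig bolted to the bench, 194 mm long, 100 wide, 60 high (72 with the drill bush on its hood). Origin at bench level under the open mouth of its channel; +x runs along the channel into the jig (the pushing direction), y across it, z up. The base starts at x = 0; before the mouth (x below 0) is bare bench.
- jig_mouth (a point): Middle of the channel floor at the jig's mouth (jig x = 0, y = 0, z = 20 mm). The channel is 42 mm wide between two steel rails, each 14 mm thick, tops 18 mm above this point; it is open above from x = 0 to 75 mm and hooded beyond that.
- jig_hood (a point): Middle of the hood's front top edge (jig x = 75, z = 60 mm). The hood covers the channel from x = 75 to 190 mm. Under it, unseen, sits a rigid steel stop, set differently each time: its face, square to the channel, lies somewhere from jig x = 118 to 153 mm. The stop's setting is delicate: never press it with more than 20 N.
- blank_tail (a point): Centre of the exposed end face (the one to push) of the blank: an aluminium bar 100 long, 40 wide, 24 mm high, about 0.27 kg, lying in the channel, its other end already under the hood. The point is 32 mm above the bench; +x points into the jig. It starts from 10 mm outside to 5 mm inside the mouth; sliding friction roughly 1 to 4 N.
- drift_center (a point): Centre of the brass drift: a straight square bar, 16 x 16 mm, 140 mm of brass between two white nylon end caps (20 x 20 mm), 170 mm long over all, both ends alike, 0.25 kg. x runs along the bar, z up. In the cradle the centre is 42 mm above the bench.
- cradle: Wooden cradle fixed to the bench. Origin at bench level under its centre; the drift lies along its x. Base 130 x 60 x 10 mm; two posts at x = -48 and +48 mm (16 mm thick along x, 50 wide), each with a notch 32 mm wide whose floor is 34 mm high and whose cheeks reach 48 mm. The space between the posts (80 mm) is free for the fingers.
- bottle: Bystander: loose amber glass bottle, 62 mm diameter, 200 high; origin at the centre of its foot.
- jar: Bystander: loose clear jar, 72 mm diameter, 100 high; origin at the centre of its foot.
- puck: Bystander: loose black rubber jacking puck, 60 mm diameter, 50 high; origin at the centre of its underside.
- nut_tray: Bystander: fixed dark steel tray with nuts, 110 x 80 x 35 mm; origin at the centre of its underside.
There are look-alikes about, which are no part of the job. Of the things shaped like the part that bears drift_center, the brass one is meant. Several things have the shape of the cradle; the one meant has the colours described above.

How it is judged:
On the way, in this order (a step that is already met when the one before it is completed fails the run):
1. the drift is held by the fingers, lifted clear of its cradle (height (world z) of drift_center above 0.06 m and contact force between the fingers and drift above 1 N), for 0.1 s.
2. between taps: the blank has been nudged over 2 mm, is still over 3 mm short of the stop, and the held drift is eased off it (distance of blank_tail from where it was at the start of the episode above 0.002 m and horizontal distance between blank_nose and stop_face above 0.003 m and contact force between drift and blank below 0.1 N and contact force between the fingers and drift above 1 N), for 0.1 s.
3. the blank has met the hidden stop (gap under 2 mm) with the drift still in hand (horizontal distance between blank_nose and stop_face below 0.002 m and contact force between the fingers and drift above 1 N), for 0.1 s.
At the end, for the whole second after the job is handed in: The blank's inner end is within 2 mm of the hidden stop's face and at rest; the drift lies at rest in both notches of its cradle (its centre 38 to 47 mm above the bench, within 25 mm of the cradle's centre along it, within 0.15 rad of its direction) (horizontal distance between blank_nose and stop_face below 0.002 m and linear speed of each of blank, drift below 0.01 m/s and z of drift_center in the frame of cradle between 0.038 and 0.047 m and x of drift_center in the frame of cradle between -0.025 and 0.025 m and angle between the x axis of drift and the x axis of cradle, either way round below 0.15 rad); the robot touches nothing.
It fails at once if the hidden stop is pressed with more than 20 N (contact force between blank and stop_block above 20 N).
It fails at once if the fingers touch the blank (contact force between the fingers and blank above 0.5 N).
It fails at once if the blank is knocked along fast (over 0.15 m/s) (linear speed of blank above 0.15 m/s).
It fails at once if a bystander is disturbed: bottle, jar or puck moved over 15 mm, or the nut tray pressed over 5 N (distance of any of bottle, jar, puck from where it was at the start of the episode above 0.015 m or contact force between anything else and nut_tray above 5 N).
It also fails if it takes over 67 s, if anything falls off the work surface, if the arm or the gripper's body presses on something with over 40 N, if the wrist force passes 120 N, or if a joint passes its speed limit or range.

## Working session

There is one attempt and no reset: what is moved stays moved. The work goes in short steps, Python scripts to look and compute and a tool call to move; the robot and the scene stay as the last step left them, time stands still between calls to the robot, and variables do not carry over. Pictures are saved under pics/ and viewed, about 8 in all and at most 12, crops included, and the job is handed in when it is done.

Besides the shell and the picture viewer there is one more tool, called after "Call:" as name(argument=value, ...), one argument or row to a line, values as JSON. drive_tool: Moves the arm, as the interface text tells. Its arguments: {"type":"object","properties":{"deltas":{"type":"array"},"force":{"type":"number"}},"required":["deltas"]}

```bash
mkdir -p pics; ls; cat > h.py <<'E'
from workcell import bot
import numpy as np, cv2
def cam(n,save=None):
    c=bot.read_camera(n)
    if save: cv2.imwrite('pics/'+save,c['frame'])
    return c
def ray(c,p):
    K=np.array(c['mtx'],float); d=np.array([(p[0]-K[0,2])/K[0,0],(p[1]-K[1,2])/K[1,1]])
    u=d.copy()
    for _ in range(20): u=d/(1+c['k1']*(u@u))
    R=np.array(c['R']);t=np.array(c['t']).ravel()
    return -R.T@t, R.T@np.array([u[0],u[1],1])
def onz(c,p,z):
    o,d=ray(c,p); return o+d*(z-o[2])/d[2]
def proj(c,X):
    K=np.array(c['mtx'],float);x=np.array(c['R'])@np.array(X)+np.array(c['t']).ravel();u=x[:2]/x[2]
    u=u*(1+c['k1']*(u@u)); return u*[K[0,0],K[1,1]]+K[:2,2]
E
python3 - <<'E'
from h import *
for n in('scene','top'):
    c=cam(n,n+'1.png'); print(n,ray(c,(280,210)),c['mtx'],c['k1'])
print(bot.read_state())
a=[cv2.imread(f'pics/{n}1.png') for n in('scene','top')]
E
```

```text
pics
scene (array([ 0.98279278, -0.61086139,  0.88356741]), array([-0.38581349,  0.52878037, -0.75604055])) [[407.07032482   0.         277.49547528]
 [  0.         407.07032482 208.17060269]
 [  0.           0.           1.        ]] -0.09397041634868218
top (array([ 0.34993502, -0.03971757,  1.29299841]), array([ 0.18345296, -0.00778898, -0.98300752])) [[466.19468506   0.         278.26647633]
 [  0.         466.19468506 211.10492567]
 [  0.           0.           1.        ]] 0.007159433791993573
{'time': 0.1, 'q': array([-1.36988863e+00,  2.64704460e-01,  1.60523797e+00,  8.02107639e-06,
        1.27370362e+00, -3.69037307e-02]), 'joint_vel': array([-5.27913665e-05, -1.91167478e-03, -4.88936599e-03,  1.61523055e-04,
       -1.05994287e-04, -3.35710632e-04]), 'joint_torque': array([ 3.08442059e-04, -5.16707253e+01, -3.68591738e+01, -9.20209914e-05,
        6.26704772e-03,  3.64183563e-05]), 'tool_pos': array([ 0.15886511, -0.65527898,  0.19226836]), 'tcp_rot': array([-3.11737775e+00, -3.72427168e-01,  2.52031248e-04]), 'wrist_force': array([-0.66395622,  0.12901532,  0.39845692]), 'torque': array([-0.04963233, -0.00242191,  0.00062222]), 'width': 0.9986468457414651}
```

View pics/top1.png

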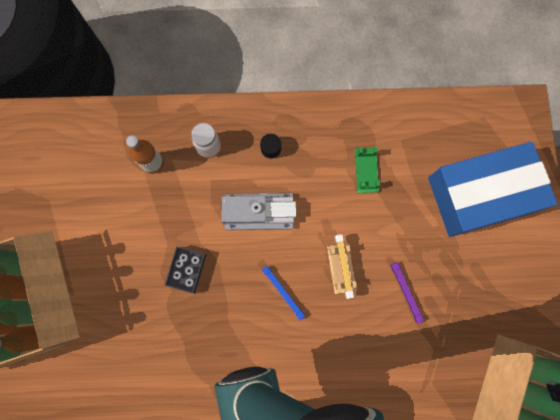

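View pics/scene1.png

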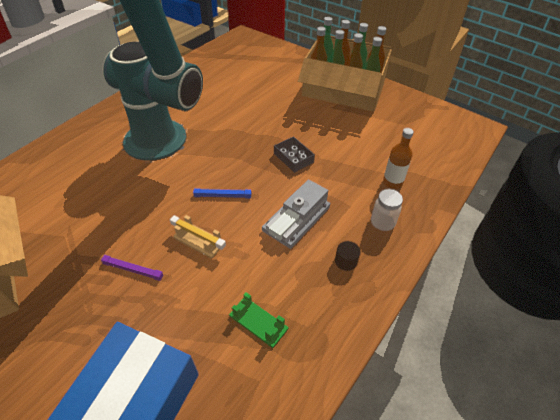

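Drift-like bars in the top view are yellow/brass with white caps (344,267), blue (284,292) and purple (408,292). Cradle-like things are the wooden one (341,267) and the green one (368,170). I choose the brass bar in the wooden cradle. The jig is at (258,211), with the blank's bright tail facing right at about (295,210).

```bash
python3 - <<'E'
from h import *
c=cam('top');f=c['frame'];s=cam('scene');g=s['frame']
a=cv2.resize(f[180:310,210:370],None,fx=5,fy=5,interpolation=cv2.INTER_CUBIC)[:600]
cv2.imwrite('pics/crop1.png',a)
b=cv2.resize(g[170:260,160:340],None,fx=4.4,fy=4.4,interpolation=cv2.INTER_CUBIC);cv2.imwrite('pics/crop2.png',b)
for p in [(280,210),(300,210),(280,190)]: print(p,onz(c,p,0))
def m(im,lo,hi,name,cc,z):
    h=cv2.cvtColor(im,cv2.COLOR_BGR2HSV);k=cv2.inRange(h,lo,hi)
    cs=cv2.findContours(k,cv2.RETR_EXTERNAL,cv2.CHAIN_APPROX_NONE)[0]
    for q in sorted(cs,key=cv2.contourArea)[-3:]:
        if cv2.contourArea(q)>20:
            r=cv2.minAreaRect(q);print(name,r,[onz(cc,p,z).round(4).tolist() for p in cv2.boxPoints(r)])
m(f,(18,150,130),(32,255,255),'brass top',c,.05)
m(g,(18,150,130),(32,255,255),'brass scene',s,.05)
E
```

```text
(280, 210) [ 0.59123978 -0.0499628   0.        ]
(300, 210) [ 0.58962697 -0.10636493  0.        ]
(280, 190) [ 0.64907707 -0.05164304  0.        ]
brass scene ((196.29763793945312, 230.918212890625), (44.311065673828125, 8.014320373535156), 25.820993423461914) [[0.3689, -0.2389, 0.05], [0.3582, -0.2159, 0.05], [0.4866, -0.198, 0.05], [0.4951, -0.2202, 0.05]]
```

View pics/crop1.png

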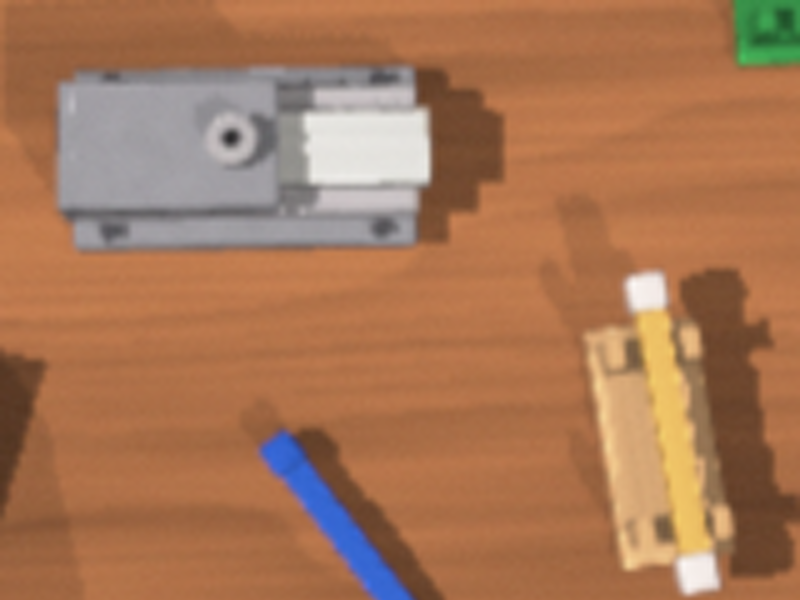

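View pics/crop2.png

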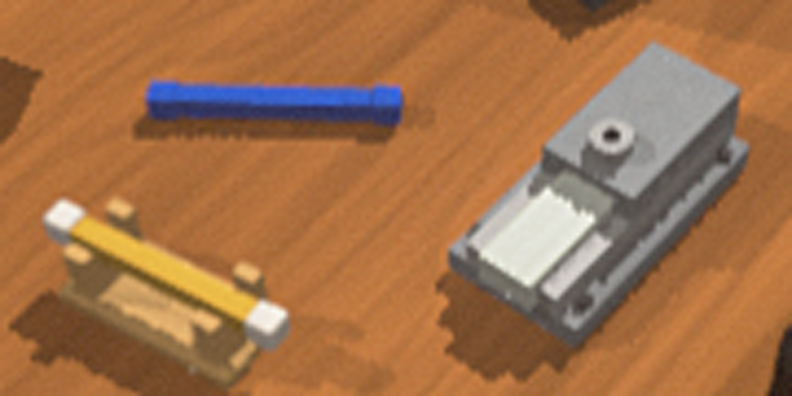

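The crop confirms the choice: a brass bar with white caps lies in the wooden cradle, with cap centres at about top px (339,239) and (349,294). The jig channel opens to the image right, and the blank's tail edge is at about px (296,209), just outside the mouth at px 293.

```bash
python3 - <<'E'
from h import *
from scipy.spatial.transform import Rotation as Ro
c=cam('top');s=cam('scene');f=c['frame'];g=s['frame']
T=lambda x,y,z:onz(c,(210+(x-2)/5,180+(y-2)/5),z)
S=lambda x,y,z:onz(s,(160+(x-1.7)/4.4,170+(y-1.7)/4.4),z)
def whites(im,x0,y0,x1,y1,cc):
    h=cv2.cvtColor(im[y0:y1,x0:x1],cv2.COLOR_BGR2HSV);k=cv2.inRange(h,(0,0,185),(179,60,255))
    n,l,st,ce=cv2.connectedComponentsWithStats(k)
    return [((ce[i]+[x0,y0]).round(2),int(st[i,4])) for i in range(1,n) if st[i,4]>8]
wt=whites(f,325,225,365,305,c);ws=whites(g,160,205,235,255,s);print(wt,ws)
for w,cc in((wt,c),(ws,s)):
    P=[onz(cc,p,.05) for p,_ in w];print(np.round(P,4),np.mean(P,0).round(4))
print('by eye caps',T(647,293,.052),T(697,572,.052))
print('jig base right corners z.02',T(415,68,.02),T(415,248,.02),'left',T(76,70,.02),T(76,248,.02))
print('hood top',T(278,83,.06),T(276,212,.06),T(60,83,.06),T(60,212,.06))
print('blank tail top',T(430,108,.044),T(430,186,.044),T(303,111,.044),T(303,184,.044))
print('cradle base corners z.01',T(585,330,.01),T(625,570,.01),T(733,550,.01))
print('scene: mouth base corners z.02',S(452,255,.02),S(575,338,.02),'far',S(748,150,.02))
print('scene blank tail top',S(473,262,.044),S(532,290,.044))
R=Ro.from_rotvec(bot.read_state()['tcp_rot']).as_matrix();print(R.round(3))
E
```

```text
[(array([338.68, 237.83]), 53), (array([348.95, 294.19]), 57)] [(array([174. , 218.5]), 34), (array([220.16, 241.74]), 43)]
[[ 0.5015 -0.2047  0.05  ]
 [ 0.3521 -0.2239  0.05  ]] [ 0.4268 -0.2143  0.05  ]
[[ 0.3516 -0.2247  0.05  ]
 [ 0.5013 -0.2058  0.05  ]] [ 0.4265 -0.2152  0.05  ]
by eye caps [ 0.50024604 -0.20521739  0.052     ] [ 0.35262225 -0.22371785  0.052     ]
jig base right corners z.02 [ 0.63426949 -0.08641043  0.02      ] [ 0.53269249 -0.08296125  0.02      ] left [0.63854686 0.10312003 0.02      ] [0.53803035 0.1038822  0.02      ]
hood top [ 0.61915026 -0.01056734  0.06      ] [ 0.5485291  -0.00785072  0.06      ] [0.62252177 0.10734005 0.06      ] [0.5518351  0.10778871 0.06      ]
blank tail top [ 0.60628109 -0.09297072  0.044     ] [ 0.56302235 -0.09145141  0.044     ] [ 0.6065941  -0.02349075  0.044     ] [ 0.56609725 -0.02246861  0.044     ]
cradle base corners z.01 [ 0.48577962 -0.17554903  0.01      ] [ 0.35487123 -0.19103152  0.01      ] [ 0.36389948 -0.25011883  0.01      ]
scene: mouth base corners z.02 [ 0.54212137 -0.08623569  0.02      ] [ 0.63893559 -0.09076541  0.02      ] far [0.63987808 0.09859655 0.02      ]
scene blank tail top [ 0.56758795 -0.09733098  0.044     ] [ 0.60800607 -0.09260128  0.044     ]
[[ 0.972  0.236 -0.   ]
 [ 0.236 -0.972  0.001]
 [ 0.    -0.001 -1.   ]]
```

Call:
drive_tool(
  deltas=[
    {"hand":1,"offset":[2,3.3,0],"angular":[0,0,-1]},
    {"hand":1,"offset":[5,8.2,-1],"angular":[0,0,-2]},
    {"hand":1,"offset":[8.2,13.5,-2],"angular":[0,0,-3]},
    {"hand":1,"offset":[11.4,18.8,-3],"angular":[0,0,-4]},
    {"hand":1,"offset":[14.6,24.1,-4],"angular":[0,0,-5]},
    {"hand":1,"offset":[17.8,29.4,-5],"angular":[0,0,-6]},
    {"hand":1,"offset":[21,34.7,-5],"angular":[0,0,-6.5]},
    {"hand":1,"offset":[24,39.6,-5],"angular":[0,0,-6.5]},
  ],
  force=40,
)

```text
time: 1.3
tool_pos: [0.3997, -0.2581, 0.1436]
tcp_rot: [3.135, 0.195, 0.001]
wrist_force: [0.7, -0.4, 0.2]
width: 0.999
```

Call:
drive_tool(
  deltas=[
    {"hand":1,"offset":[2,3.3,0],"angular":[0,0,0]},
    {"hand":1,"offset":[2.8,4.5,-1],"angular":[0,0,0]},
    {"hand":1,"offset":[2.8,4.5,-3.5],"angular":[0,0,0]},
    {"hand":1,"offset":[2.8,4.5,-6.5],"angular":[0,0,0]},
    {"hand":1,"offset":[2.8,4.5,-9],"angular":[0,0,0]},
    {"hand":1,"offset":[2.8,4.5,-11],"angular":[0,0,0]},
    {"hand":1,"offset":[2.8,4.5,-11.8],"angular":[0,0,0]},
    {"hand":1,"offset":[2.8,4.5,-11.8],"angular":[0,0,0]},
  ],
)

```text
time: 2.3
tool_pos: [0.4263, -0.2152, 0.0249]
tcp_rot: [-3.135, -0.194, 0.002]
wrist_force: [0.1, 0.0, 0.4]
width: 1.003
```

```bash
python3 - <<'E'
from h import *
c=cam('scene');a=cv2.resize(c['frame'][120:270,120:320],None,fx=4,fy=4,interpolation=cv2.INTER_CUBIC);cv2.imwrite('pics/g1.png',a)
s=bot.read_state();print(s['tool_pos'],s['tcp_rot'],s['wrist_force'])
E
```

```text
[ 0.42701836 -0.21547316  0.0256418 ] [3.13538563e+00 1.94509776e-01 2.29236576e-06] [-0.0578     -0.7064372   0.49072298]
```

View pics/g1.png

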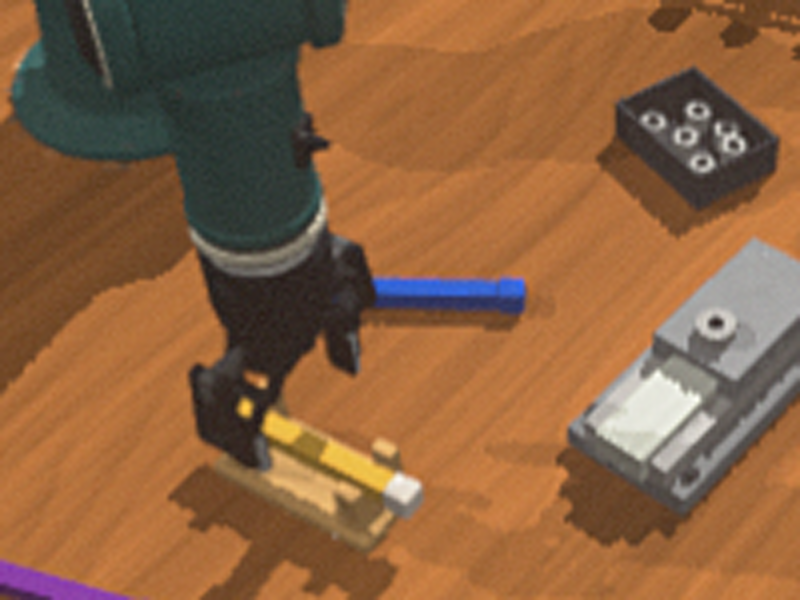

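The fingers straddle the brass bar mid-length, with the near finger at crop (235,420) and the far one at (345,340). I'll close on it.

Call:
drive_tool(
  deltas=[
    {"hand":0,"offset":[0,0,0],"angular":[0,0,0]},
    {"hand":0,"offset":[0,0,0],"angular":[0,0,0]},
    {"hand":0,"offset":[0,0,0],"angular":[0,0,0]},
    {"hand":0,"offset":[0,0,0],"angular":[0,0,0]},
    {"hand":0,"offset":[0,0,0],"angular":[0,0,0]},
    {"hand":0,"offset":[0,0,0],"angular":[0,0,0]},
    {"hand":0,"offset":[0,0,0],"angular":[0,0,0]},
    {"hand":0,"offset":[0,0,0],"angular":[0,0,0]},
  ],
  force=40,
)

```text
time: 3.35
tool_pos: [0.427, -0.215, 0.0254]
tcp_rot: [-3.135, -0.195, 0.0]
wrist_force: [-0.0, -0.7, -0.3]
width: -0.003
```

```bash
python3 - <<'E'
from h import *
c=cam('scene');a=cv2.resize(c['frame'][170:270,140:260],None,fx=5,fy=5,interpolation=cv2.INTER_CUBIC)
t=cam('top');b=cv2.resize(t['frame'][220:320,310:380],None,fx=4,fy=5,interpolation=cv2.INTER_CUBIC)[:500,:200]
b=cv2.resize(t['frame'][220:320,310:350],None,fx=5,fy=5)
cv2.imwrite('pics/g2.png',np.hstack([a,b]));print(bot.read_state()['width'])
E
```

```text
0.00037824456716692033
```

View pics/g2.png

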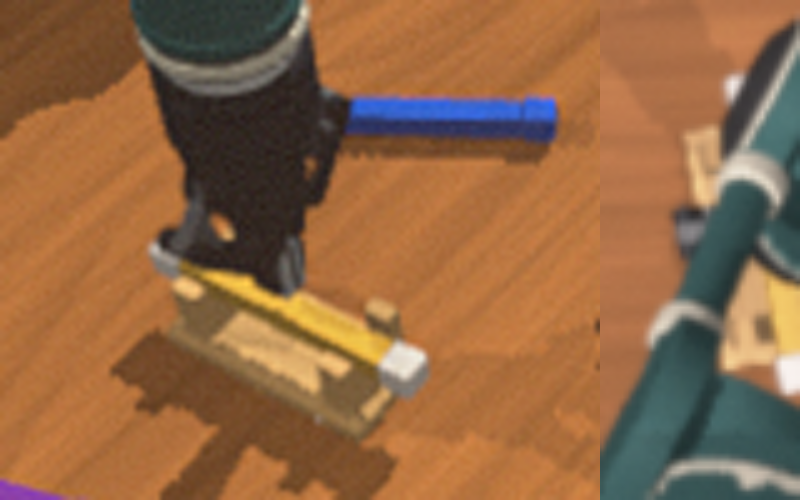

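```bash
python3 - <<'E'
from h import *
s=cam('scene');g=s['frame'];h=cv2.cvtColor(g,cv2.COLOR_BGR2HSV)
x0,y0=160,205
k=cv2.inRange(h[y0:255,x0:235],(0,0,120),(179,60,255));n,l,st,ce=cv2.connectedComponentsWithStats(k)
for i in range(1,n):
    if st[i,4]>8: print('cap',ce[i]+[x0,y0],st[i],onz(s,ce[i]+[x0,y0],.05))
k=cv2.inRange(h[y0:255,x0:235],(18,140,90),(32,255,255))
for x in range(180,216,4):
    r=np.where(k[:,x-x0])[0]+y0; print(x,(r.min(),r.max(),len(r)) if len(r) else None,end=' ')
print()
for X in [(.427,-.2145,.05),(.427,-.2145,.034),(.427,-.215,.0254),(.427,-.227,.0254),(.427,-.2225,.05),(.427,-.2065,.05)]: print(X,proj(s,X).round(1))
# two-view triangulation of caps in the top view where visible
t=cam('top');f=t['frame'];h=cv2.cvtColor(f,cv2.COLOR_BGR2HSV)
k=cv2.inRange(h[225:305,325:365],(0,0,185),(179,60,255));n,l,st,ce=cv2.connectedComponentsWithStats(k)
for i in range(1,n):
    if st[i,4]>8: print('topcap',ce[i]+[325,225],st[i],onz(t,ce[i]+[325,225],.05))
E
```

```text
cap [172.5  221.65] [10 14  6  6 20] [ 0.35642037 -0.234688    0.05      ]
cap [220.04285714 243.5       ] [56 33  9 11 70] [ 0.50482278 -0.21006186  0.05      ]
180 (np.int64(223), np.int64(226), 4) 184 (np.int64(224), np.int64(229), 6) 188 (np.int64(225), np.int64(231), 7) 192 (np.int64(227), np.int64(233), 7) 196 (np.int64(229), np.int64(235), 7) 200 (np.int64(229), np.int64(238), 10) 204 (np.int64(231), np.int64(239), 9) 208 (np.int64(233), np.int64(241), 9) 212 (np.int64(235), np.int64(244), 10) 
(0.427, -0.2145, 0.05) [196.8 229.8]
(0.427, -0.2145, 0.034) [197.7 233.5]
(0.427, -0.215, 0.0254) [198.  235.6]
(0.427, -0.227, 0.0254) [194.8 238.5]
(0.427, -0.2225, 0.05) [194.7 231.7]
(0.427, -0.2065, 0.05) [199.  227.9]
topcap [344.26666667 237.86666667] [16  6  8 14 15] [ 0.50098573 -0.2196443   0.05      ]
topcap [336.         236.72727273] [10 10  3  5 11] [ 0.50468806 -0.19764769  0.05      ]
topcap [339.17647059 254.25490196] [ 8 26 13 10 51] [ 0.45748101 -0.20371141  0.05      ]
topcap [349.01724138 294.18965517] [20 66  9  8 58] [ 0.35213622 -0.22403204  0.05      ]
```

Call:
drive_tool(
  deltas=[
    {"hand":0,"offset":[0,0,1],"angular":[0,0,0]},
    {"hand":0,"offset":[0,0,3],"angular":[0,0,0]},
    {"hand":0,"offset":[0,0,5],"angular":[0,0,0]},
    {"hand":0,"offset":[0,0,5],"angular":[0,0,0]},
  ],
)

```text
time: 4.05
tool_pos: [0.4289, -0.2161, 0.0779]
tcp_rot: [3.133, 0.195, 0.007]
wrist_force: [0.6, -0.1, 0.4]
width: -0.001
```

```bash
python3 - <<'E'
from h import *
c=cam('scene');cv2.imwrite('pics/g3.png',cv2.resize(c['frame'][150:270,130:260],None,fx=5,fy=5,interpolation=cv2.INTER_CUBIC));s=bot.read_state();print(s['width'],s['wrist_force'],s['tool_pos'],proj(c,s['tool_pos']),(proj(c,s['tool_pos'])-[130,150])*5)
E
```

```text
-0.0024305283378482563 [0.09955117 0.22553116 0.71585788] [ 0.42791592 -0.21553628  0.07658102] [195.32123299 223.75025598] [326.60616497 368.75127992]
```

View pics/g3.png

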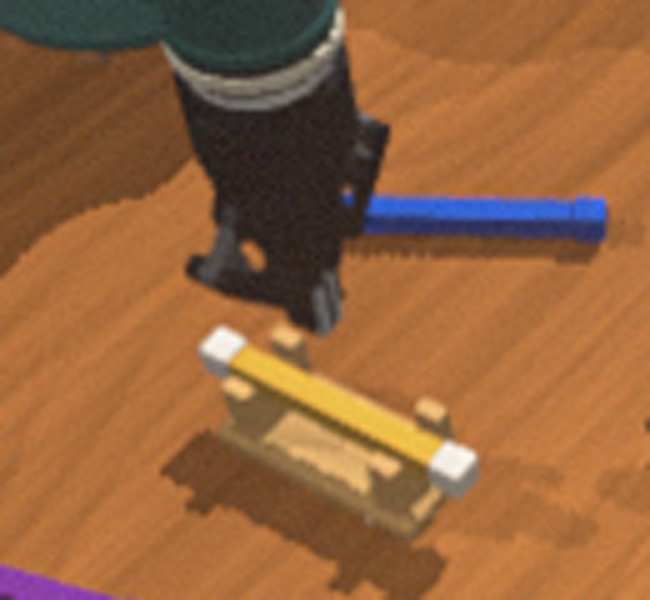

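The closed tips are at crop (320,330), i.e. px (194,216), but the reported TCP projects to px (195,224). So the real fingertips are not where the state puts them: roughly 30 mm higher, or shifted sideways. The drift was not moved. I'll check the same pose in the top view.

```bash
python3 - <<'E'
from h import *
c=cam('top');p=proj(c,bot.read_state()['tool_pos']);
a=cv2.resize(c['frame'][215:315,300:400],None,fx=6,fy=6,interpolation=cv2.INTER_CUBIC)
q=((p-[300,215])*6).astype(int);cv2.circle(a,tuple(map(int,q)),5,(255,0,255),1);print(p,q)
a=cv2.convertScaleAbs(a,alpha=1.5,beta=15)
cv2.imwrite('pics/t3.png',a)
E
```

```text
[345.40383586 264.93852437] [272 299]
```

View pics/t3.png

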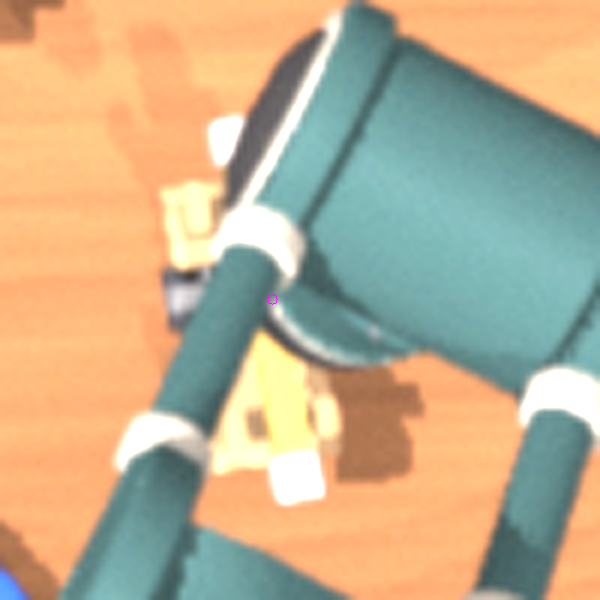

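The finger knuckle in the top view, crop (185,298), lines up with the reported TCP in x and y. The error is therefore vertical: the real tips are about 33 mm above the reported z, which also fits the fingers shutting just above the bar. I'll open and descend 33 mm deeper, watching the force.

Call:
drive_tool(
  deltas=[
    {"hand":1,"offset":[0,0,0],"angular":[0,0,0]},
    {"hand":1,"offset":[0,0,0],"angular":[0,0,0]},
    {"hand":1,"offset":[0,0,0],"angular":[0,0,0]},
    {"hand":1,"offset":[0,0,0],"angular":[0,0,0]},
    {"hand":1,"offset":[0,0,-2],"angular":[0,0,0]},
    {"hand":1,"offset":[0,0,-4],"angular":[0,0,0]},
    {"hand":1,"offset":[0,0,-5.5],"angular":[0,0,0]},
    {"hand":1,"offset":[0,0,-6],"angular":[0,0,0]},
  ],
)

```text
time: 5.15
tool_pos: [0.4262, -0.2146, 0.0144]
tcp_rot: [-3.134, -0.195, 0.003]
wrist_force: [-0.7, -0.3, -0.0]
width: 0.997
```

Call:
drive_tool(
  deltas=[
    {"hand":1,"offset":[0,0,-1],"angular":[0,0,0]},
    {"hand":1,"offset":[0,0,-1.8],"angular":[0,0,0]},
    {"hand":1,"offset":[0,0,-2.2],"angular":[0,0,0]},
    {"hand":1,"offset":[0,0,-2.2],"angular":[0,0,0]},
  ],
)

```text
time: 5.65
tool_pos: [0.4268, -0.2149, -0.0068]
tcp_rot: [-3.135, -0.195, 0.001]
wrist_force: [-0.5, -0.7, -0.1]
width: 1.002
```

Call:
drive_tool(
  deltas=[
    {"hand":0,"offset":[0,0,0],"angular":[0,0,0]},
    {"hand":0,"offset":[0,0,0],"angular":[0,0,0]},
    {"hand":0,"offset":[0,0,0],"angular":[0,0,0]},
    {"hand":0,"offset":[0,0,0],"angular":[0,0,0]},
    {"hand":0,"offset":[0,0,0],"angular":[0,0,0]},
    {"hand":0,"offset":[0,0,0],"angular":[0,0,0]},
    {"hand":0,"offset":[0,0,0],"angular":[0,0,0]},
  ],
  force=40,
)

```text
time: 6.52
tool_pos: [0.4273, -0.2152, -0.0062]
tcp_rot: [3.135, 0.195, 0.001]
wrist_force: [-1.1, 0.9, 4.5]
width: 0.182
```

Call:
drive_tool(
  deltas=[
    {"hand":0,"offset":[0,0,1],"angular":[0,0,0]},
    {"hand":0,"offset":[0,0,3],"angular":[0,0,0]},
    {"hand":0,"offset":[0,0,5.5],"angular":[0,0,0]},
    {"hand":0,"offset":[0,0,8],"angular":[0,0,0]},
    {"hand":0,"offset":[3,0,8],"angular":[0,0,10]},
    {"hand":0,"offset":[6,0,8],"angular":[0,0,20]},
    {"hand":0,"offset":[9,0,8],"angular":[0,0,30]},
    {"hand":0,"offset":[12,0,8],"angular":[0,0,40]},
  ],
)

```text
time: 7.52
tool_pos: [0.5472, -0.2146, 0.073]
tcp_rot: [-2.875, -1.264, 0.002]
wrist_force: [0.4, -1.0, -1.9]
width: 0.178
```

Call:
drive_tool(
  deltas=[
    {"hand":0,"offset":[2,0,0],"angular":[0,0,10]},
    {"hand":0,"offset":[3,0,0],"angular":[0,0,20]},
    {"hand":0,"offset":[3.6,0,0],"angular":[0,0,30]},
    {"hand":0,"offset":[3.6,0,0],"angular":[0,0,40]},
    {"hand":0,"offset":[3.6,0,-1],"angular":[0,0,41.5]},
    {"hand":0,"offset":[3.6,0,-3],"angular":[0,0,41.5]},
    {"hand":0,"offset":[3.6,0,-4],"angular":[0,0,41.5]},
    {"hand":0,"offset":[3.6,0,-4],"angular":[0,0,41.5]},
  ],
)

```text
time: 8.52
tool_pos: [0.5811, -0.2143, 0.0311]
tcp_rot: [-2.246, -2.191, 0.003]
wrist_force: [-0.3, 0.5, -2.1]
width: 0.176
```

```bash
python3 - <<'E'
from h import *
out=[]
t=cam('top');s=cam('scene');st=bot.read_state();print(st['time'],st['tool_pos'],st['tcp_rot'],st['wrist_force'],st['width'])
a=cv2.resize(t['frame'][180:260,260:360],None,fx=4,fy=4,interpolation=cv2.INTER_CUBIC);b=cv2.resize(s['frame'][160:280,200:330],None,fx=3,fy=3,interpolation=cv2.INTER_CUBIC)
o=np.zeros((360,790,3),np.uint8);o[:320,:400]=a;o[:,400:]=b;cv2.imwrite('pics/p1.png',o)
E
```

```text
8.625 [ 0.58289227 -0.21499281  0.03319361] [-2.24825000e+00 -2.19372394e+00  2.77783470e-04] [ 0.07499018 -0.36871813 -2.40212237] 0.17666469764308415
```

View pics/p1.png

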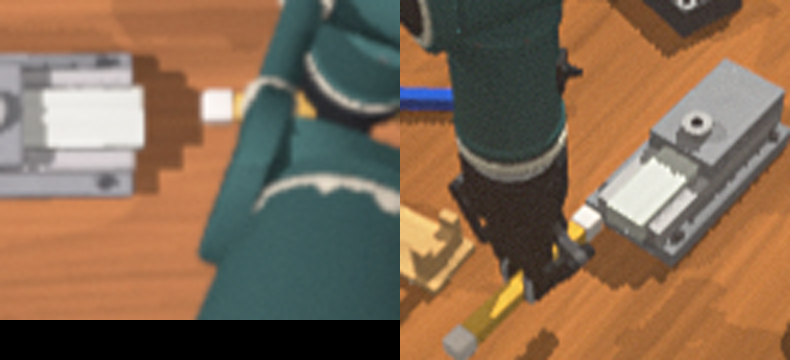

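The drift is held level: its leading cap is at top crop (217,105), and the blank's tail at (143,118). Next I compute the lateral and height alignment from both views.

```bash
python3 - <<'E'
from h import *
t=cam('top');s=cam('scene')
def capc(c,x0,y0,x1,y1):
    h=cv2.cvtColor(c['frame'][y0:y1,x0:x1],cv2.COLOR_BGR2HSV);k=cv2.inRange(h,(0,0,170),(179,60,255));n,l,st,ce=cv2.connectedComponentsWithStats(k)
    i=1+st[1:,4].argmax();print(st[i]);return ce[i]+[x0,y0],st[i][:4]+[x0,y0,0,0]
pt,bt=capc(t,305,195,322,220);print('top cap',pt,onz(t,pt,.089))
ps,bs=capc(s,255,224,269,242);print('scene cap',ps,onz(s,ps,.085))
# triangulate
o1,d1=ray(t,pt);o2,d2=ray(s,ps);A=np.stack([d1,-d2],1);k=np.linalg.lstsq(A,o2-o1,rcond=None)[0];print('tri',o1+k[0]*d1,o2+k[1]*d2)
for col in(285,292): # blank lateral edges in top view
    g=t['frame'][:,col].astype(int).sum(1);d=np.diff(g[190:232]);print(col,d.tolist())
r=t['frame'][206:213,280:310].astype(int).sum(2).mean(0);print(r.astype(int))
E
```

```text
[ 5  7  8  8 59]
top cap [313.77966102 205.55932203] [ 0.58397221 -0.13845845  0.089     ]
[ 3  4  9  8 47]
scene cap [262.06382979 231.87234043] [ 0.58323977 -0.13677474  0.085     ]
tri [ 0.5842559  -0.13857814  0.08754058] [ 0.58452578 -0.13830065  0.08757029]
285 [-8, -24, -12, 3, -53, 50, 179, 125, -1, -34, -22, 78, 68, 3, -7, -1, 8, 5, -4, -3, -3, 2, 0, 5, 1, -71, -133, 114, 17, -8, -39, -98, -100, -54, -37, 10, 98, 34, -58, 40, 6]
292 [-16, -38, 28, 33, 8, 10, 67, 51, 14, -28, -15, 106, 80, 3, -4, 0, 8, 3, -1, -6, 2, 2, -1, 5, -18, -95, -84, 70, 20, -13, -50, -91, -19, 31, 12, 1, -10, -33, -34, 28, -3]
[705 705 705 705 704 704 703 703 704 703 703 702 702 701 698 639 337 254
 253 253 254 253 252 255 255 255 254 253 251 268]
```

Call:
drive_tool(
  deltas=[
    {"hand":0,"offset":[0,0,-1.5],"angular":[0,0,0]},
    {"hand":0,"offset":[0,0,-3],"angular":[0,0,0]},
    {"hand":0,"offset":[0,0,-4],"angular":[0,0,0]},
    {"hand":0,"offset":[0,0,-4.5],"angular":[0,0,0]},
    {"hand":0,"offset":[0,0.7,-4.5],"angular":[0,0,0]},
    {"hand":0,"offset":[0,1.7,-4.5],"angular":[0,0,0]},
    {"hand":0,"offset":[0.1,2.7,-4.5],"angular":[0,0,0]},
    {"hand":0,"offset":[0.1,3,-4.5],"angular":[0,0,0]},
  ],
  force=25,
)

```text
time: 9.72
tool_pos: [0.5844, -0.184, -0.0111]
tcp_rot: [2.246, 2.196, 0.001]
wrist_force: [0.6, -0.1, -2.4]
width: 0.174
```

Call:
drive_tool(
  deltas=[
    {"hand":0,"offset":[0,0.3,0],"angular":[0,0,0]},
    {"hand":0,"offset":[0,0.5,0],"angular":[0,0,0]},
    {"hand":0,"offset":[0,0.7,0],"angular":[0,0,0]},
    {"hand":0,"offset":[0,0.8,0],"angular":[0,0,0]},
    {"hand":0,"offset":[0,0.9,0],"angular":[0,0,0]},
    {"hand":0,"offset":[0,1.0,0],"angular":[0,0,0]},
    {"hand":0,"offset":[0,1.1,0],"angular":[0,0,0]},
  ],
)

```text
time: 10.6
tool_pos: [0.584, -0.1742, -0.0115]
tcp_rot: [2.248, 2.194, -0.0]
wrist_force: [0.1, -1.4, -1.5]
width: 0.175
```

```bash
cat > tail.py <<'E'
from h import *
t=cam('top');r=t['frame'][206:213,262:310].astype(int).sum(2).mean(0)
st=bot.read_state();print('t',st['time'],st['tool_pos'].round(4),st['wrist_force'].round(1),'w',round(st['width'],3));print(r.astype(int))
E
python3 tail.py
```

```text
t 10.65 [ 0.584  -0.174  -0.0115] [ 0.3 -0.8 -2.6] w 0.176
[353 372 393 413 459 464 464 468 511 625 703 708 708 708 707 708 707 707
 706 707 706 707 706 705 704 705 704 703 703 703 703 704 695 659 704 708
 703 692 636 499 396 314 260 245 237 232 225 214]
```

Call:
drive_tool(
  deltas=[
    {"hand":0,"offset":[0,0.2,0],"angular":[0,0,0]},
    {"hand":0,"offset":[0,0.4,0],"angular":[0,0,0]},
    {"hand":0,"offset":[0,0.4,0],"angular":[0,0,0]},
  ],
)

```text
time: 11.02
tool_pos: [0.584, -0.1696, -0.0116]
tcp_rot: [-2.248, -2.194, -0.0]
wrist_force: [0.5, 0.8, -3.1]
width: 0.178
```

Call:
drive_tool(
  deltas=[
    {"hand":0,"offset":[0,-0.2,0],"angular":[0,0,0]},
    {"hand":0,"offset":[0,-0.4,0],"angular":[0,0,0]},
    {"hand":0,"offset":[0,-0.4,0],"angular":[0,0,0]},
    {"hand":0,"offset":[0,-0.4,0],"angular":[0,0,0]},
  ],
)

```text
time: 11.52
tool_pos: [0.584, -0.1741, -0.0115]
tcp_rot: [-2.248, -2.194, -0.0]
wrist_force: [0.3, -0.1, -2.2]
width: 0.177
```

```bash
python3 tail.py
```

```text
t 11.575 [ 0.584  -0.174  -0.0115] [ 0.1 -0.1 -1.6] w 0.18
[352 371 393 414 459 465 465 467 511 625 703 708 709 707 708 708 707 707
 706 705 706 704 705 703 704 704 704 703 702 698 656 437 477 683 709 709
 706 692 638 507 410 316 261 242 235 230 226 214]
```

Call:
drive_tool(
  deltas=[
    {"hand":0,"offset":[0,0.45,0],"angular":[0,0,0]},
    {"hand":0,"offset":[0,0.85,0],"angular":[0,0,0]},
    {"hand":0,"offset":[0,0.55,0],"angular":[0,0,0]},
    {"hand":0,"offset":[0,0.85,0],"angular":[0,0,0]},
    {"hand":0,"offset":[0,1.2,0],"angular":[0,0,0]},
    {"hand":0,"offset":[0,0.9,0],"angular":[0,0,0]},
    {"hand":0,"offset":[0,1.2,0],"angular":[0,0,0]},
    {"hand":0,"offset":[0,1.5,0],"angular":[0,0,0]},
  ],
)

```text
time: 12.58
tool_pos: [0.5841, -0.1591, -0.0115]
tcp_rot: [2.248, 2.194, -0.0]
wrist_force: [0.0, -1.2, -2.5]
width: 0.177
```

Call:
drive_tool(
  deltas=[
    {"hand":0,"offset":[0,0,0],"angular":[0,0,0]},
    {"hand":0,"offset":[0,0.1,0],"angular":[0,0,0]},
    {"hand":0,"offset":[0,0.1,0],"angular":[0,0,0]},
  ],
)

```text
time: 12.95
tool_pos: [0.584, -0.158, -0.0115]
tcp_rot: [2.248, 2.195, 0.0]
wrist_force: [0.4, -0.9, -3.0]
width: 0.178
```

```bash
python3 tail.py; python3 - <<'E'
from workcell import bot
import numpy as np
s=bot.read_state();print(s['torque'],s['joint_torque'])
E
```

```text
t 13.0 [ 0.584  -0.158  -0.0115] [-0.4 -0.8 -3. ] w 0.178
[352 372 392 415 459 465 461 467 508 624 700 706 706 705 705 705 704 704
 705 704 702 703 702 702 702 699 685 659 715 715 696 622 496 353 259 234
 224 220 214 208 191 172 200 284 369 411 415 418]
[-0.10047858  0.01730166 -0.02363403] [ 3.14104166e-01 -4.96814990e+01 -3.05652308e+01  1.17655979e-01
  6.72833179e-02 -7.56614045e-04]
```

Call:
drive_tool(
  deltas=[
    {"hand":0,"offset":[0,-0.1,0],"angular":[0,0,0]},
    {"hand":0,"offset":[0,0.1,0],"angular":[0,0,0]},
    {"hand":0,"offset":[0,0.2,0],"angular":[0,0,0]},
    {"hand":0,"offset":[0,0.2,0],"angular":[0,0,0]},
  ],
  force=20,
)

```text
time: 13.5
tool_pos: [0.584, -0.1559, -0.0115]
tcp_rot: [2.248, 2.195, 0.0]
wrist_force: [-0.1, -1.6, -2.5]
width: 0.179
```

Call:
drive_tool(
  deltas=[
    {"hand":0,"offset":[0,-0.1,0],"angular":[0,0,0]},
    {"hand":0,"offset":[0,0.1,0],"angular":[0,0,0]},
    {"hand":0,"offset":[0,0.1,0],"angular":[0,0,0]},
  ],
)

```text
time: 13.88
tool_pos: [0.584, -0.1549, -0.0115]
tcp_rot: [-2.248, -2.195, -0.0]
wrist_force: [-0.0, 0.1, -2.3]
width: 0.178
```

Call:
drive_tool(
  deltas=[
    {"hand":0,"offset":[0,-0.1,0],"angular":[0,0,0]},
    {"hand":0,"offset":[0,0.12,0],"angular":[0,0,0]},
    {"hand":0,"offset":[0,0.12,0],"angular":[0,0,0]},
  ],
)

```text
time: 14.25
tool_pos: [0.584, -0.1537, -0.0115]
tcp_rot: [2.248, 2.195, 0.0]
wrist_force: [-0.3, -0.1, -3.0]
width: 0.179
```

Call:
drive_tool(
  deltas=[
    {"hand":0,"offset":[0,-0.1,0],"angular":[0,0,0]},
    {"hand":0,"offset":[0,0.12,0],"angular":[0,0,0]},
    {"hand":0,"offset":[0,0.12,0],"angular":[0,0,0]},
  ],
)

```text
time: 14.62
tool_pos: [0.584, -0.1525, -0.0115]
tcp_rot: [2.248, 2.195, 0.0]
wrist_force: [-0.2, 0.1, -3.0]
width: 0.175
```

Call:
drive_tool(
  deltas=[
    {"hand":0,"offset":[0,-0.1,0],"angular":[0,0,0]},
    {"hand":0,"offset":[0,0.12,0],"angular":[0,0,0]},
    {"hand":0,"offset":[0,0.12,0],"angular":[0,0,0]},
  ],
)

```text
time: 15.0
tool_pos: [0.584, -0.1513, -0.0115]
tcp_rot: [-2.248, -2.195, -0.0]
wrist_force: [0.6, -0.0, -2.4]
width: 0.179
```

Call:
drive_tool(
  deltas=[
    {"hand":0,"offset":[0,-0.1,0],"angular":[0,0,0]},
    {"hand":0,"offset":[0,0.12,0],"angular":[0,0,0]},
    {"hand":0,"offset":[0,0.12,0],"angular":[0,0,0]},
  ],
)

```text
time: 15.38
tool_pos: [0.584, -0.1501, -0.0115]
tcp_rot: [2.248, 2.195, 0.0]
wrist_force: [0.6, -1.6, -2.8]
width: 0.178
```

Call:
drive_tool(
  deltas=[
    {"hand":0,"offset":[0,-0.1,0],"angular":[0,0,0]},
    {"hand":0,"offset":[0,0.12,0],"angular":[0,0,0]},
    {"hand":0,"offset":[0,0.12,0],"angular":[0,0,0]},
  ],
)

```text
time: 15.75
tool_pos: [0.5841, -0.1489, -0.0115]
tcp_rot: [2.248, 2.195, 0.0]
wrist_force: [-0.0, -0.9, -2.6]
width: 0.175
```

Call:
drive_tool(
  deltas=[
    {"hand":0,"offset":[0,-0.1,0],"angular":[0,0,0]},
    {"hand":0,"offset":[0,0.12,0],"angular":[0,0,0]},
    {"hand":0,"offset":[0,0.12,0],"angular":[0,0,0]},
  ],
)

```text
time: 16.12
tool_pos: [0.584, -0.1477, -0.0115]
tcp_rot: [2.248, 2.195, 0.0]
wrist_force: [0.4, 0.1, -3.1]
width: 0.177
```

Call:
drive_tool(
  deltas=[
    {"hand":0,"offset":[0,-0.1,0],"angular":[0,0,0]},
    {"hand":0,"offset":[0,0.13,0],"angular":[0,0,0]},
    {"hand":0,"offset":[0,0.13,0],"angular":[0,0,0]},
  ],
)

```text
time: 16.5
tool_pos: [0.584, -0.1464, -0.0115]
tcp_rot: [2.248, 2.195, 0.0]
wrist_force: [-0.3, -0.1, -1.9]
width: 0.179
```

Call:
drive_tool(
  deltas=[
    {"hand":0,"offset":[0,-0.1,0],"angular":[0,0,0]},
    {"hand":0,"offset":[0,0.13,0],"angular":[0,0,0]},
    {"hand":0,"offset":[0,0.13,0],"angular":[0,0,0]},
  ],
)

```text
time: 16.88
tool_pos: [0.584, -0.1451, -0.0115]
tcp_rot: [-2.248, -2.195, -0.0]
wrist_force: [0.4, -0.6, -3.0]
width: 0.179
```

```bash
python3 tail.py
```

```text
t 16.925 [ 0.584  -0.1451 -0.0115] [ 0.5 -0.4 -2.8] w 0.176
[352 370 394 411 456 461 462 464 508 621 697 704 704 703 703 703 702 701
 702 702 698 676 634 715 707 632 485 321 240 222 218 210 205 195 179 171
 223 315 403 437 438 442 436 406 350 268 230 208]
```

Call:
drive_tool(
  deltas=[
    {"hand":0,"offset":[0,-0.1,0],"angular":[0,0,0]},
    {"hand":0,"offset":[0,0.13,0],"angular":[0,0,0]},
    {"hand":0,"offset":[0,0.13,0],"angular":[0,0,0]},
  ],
)

```text
time: 17.3
tool_pos: [0.584, -0.1438, -0.0115]
tcp_rot: [2.248, 2.195, 0.0]
wrist_force: [0.3, -0.3, -2.1]
width: 0.175
```

Call:
drive_tool(
  deltas=[
    {"hand":0,"offset":[0,-0.1,0],"angular":[0,0,0]},
    {"hand":0,"offset":[0,0.13,0],"angular":[0,0,0]},
    {"hand":0,"offset":[0,0.13,0],"angular":[0,0,0]},
  ],
)

```text
time: 17.68
tool_pos: [0.584, -0.1425, -0.0115]
tcp_rot: [-2.248, -2.195, -0.0]
wrist_force: [0.3, -0.9, -2.6]
width: 0.173
```

Call:
drive_tool(
  deltas=[
    {"hand":0,"offset":[0,-0.1,0],"angular":[0,0,0]},
    {"hand":0,"offset":[0,0.13,0],"angular":[0,0,0]},
    {"hand":0,"offset":[0,0.13,0],"angular":[0,0,0]},
  ],
)

```text
time: 18.05
tool_pos: [0.584, -0.1412, -0.0115]
tcp_rot: [-2.248, -2.195, -0.0]
wrist_force: [0.2, -0.2, -2.0]
width: 0.179
```

Call:
drive_tool(
  deltas=[
    {"hand":0,"offset":[0,-0.1,0],"angular":[0,0,0]},
    {"hand":0,"offset":[0,0.13,0],"angular":[0,0,0]},
    {"hand":0,"offset":[0,0.13,0],"angular":[0,0,0]},
  ],
)

```text
time: 18.42
tool_pos: [0.584, -0.1399, -0.0115]
tcp_rot: [2.248, 2.195, 0.0]
wrist_force: [1.1, -0.6, -3.2]
width: 0.178
```

Call:
drive_tool(
  deltas=[
    {"hand":0,"offset":[0,-0.1,0],"angular":[0,0,0]},
    {"hand":0,"offset":[0,0.13,0],"angular":[0,0,0]},
    {"hand":0,"offset":[0,0.13,0],"angular":[0,0,0]},
  ],
)

```text
time: 18.8
tool_pos: [0.584, -0.1386, -0.0115]
tcp_rot: [-2.248, -2.195, -0.0]
wrist_force: [-0.1, -1.2, -2.9]
width: 0.174
```

Call:
drive_tool(
  deltas=[
    {"hand":0,"offset":[0,-0.1,0],"angular":[0,0,0]},
    {"hand":0,"offset":[0,0.13,0],"angular":[0,0,0]},
    {"hand":0,"offset":[0,0.13,0],"angular":[0,0,0]},
  ],
)

```text
time: 19.18
tool_pos: [0.584, -0.1373, -0.0115]
tcp_rot: [2.248, 2.195, 0.0]
wrist_force: [-1.1, -0.6, -2.4]
width: 0.176
```

Call:
drive_tool(
  deltas=[
    {"hand":0,"offset":[0,-0.1,0],"angular":[0,0,0]},
    {"hand":0,"offset":[0,0.13,0],"angular":[0,0,0]},
    {"hand":0,"offset":[0,0.13,0],"angular":[0,0,0]},
  ],
)

```text
time: 19.55
tool_pos: [0.584, -0.136, -0.0115]
tcp_rot: [-2.248, -2.195, -0.0]
wrist_force: [0.9, -0.3, -2.5]
width: 0.173
```

Call:
drive_tool(
  deltas=[
    {"hand":0,"offset":[0,-0.1,0],"angular":[0,0,0]},
    {"hand":0,"offset":[0,0.13,0],"angular":[0,0,0]},
    {"hand":0,"offset":[0,0.13,0],"angular":[0,0,0]},
  ],
)

```text
time: 19.92
tool_pos: [0.584, -0.1347, -0.0115]
tcp_rot: [2.248, 2.195, 0.0]
wrist_force: [-0.9, -1.4, -3.0]
width: 0.178
```

Call:
drive_tool(
  deltas=[
    {"hand":0,"offset":[0,-0.1,0],"angular":[0,0,0]},
    {"hand":0,"offset":[0,0.13,0],"angular":[0,0,0]},
    {"hand":0,"offset":[0,0.13,0],"angular":[0,0,0]},
  ],
)

```text
time: 20.3
tool_pos: [0.5844, -0.1342, -0.0113]
tcp_rot: [2.246, 2.194, -0.001]
wrist_force: [-0.5, -4.8, -3.1]
width: 0.179
```

The lag and 4.8 N suggest contact with the stop. I'll ease off and repeat slightly deeper to confirm.

Call:
drive_tool(
  deltas=[
    {"hand":0,"offset":[0,-0.2,0],"angular":[0,0,0]},
    {"hand":0,"offset":[0,0,0],"angular":[0,0,0]},
    {"hand":0,"offset":[0,0.06,0],"angular":[0,0,0]},
    {"hand":0,"offset":[0,0.06,0],"angular":[0,0,0]},
  ],
)

```text
time: 20.8
tool_pos: [0.5845, -0.1342, -0.0113]
tcp_rot: [2.246, 2.194, -0.001]
wrist_force: [-0.1, -6.0, -3.5]
width: 0.176
```

```bash
python3 tail.py
```

```text
t 20.85 [ 0.5845 -0.1342 -0.0113] [ 0.5 -5.9 -3.6] w 0.174
[352 371 392 413 456 462 462 462 505 621 697 703 702 701 701 701 699 676
 625 676 570 402 272 219 209 207 204 200 192 175 203 280 371 470 476 470
 463 457 436 368 312 267 238 251 270 280 289 291]
```

The wall holds: commanding 0.6 mm deeper left the tool at y = -0.1342 with 6 N. The blank is against the stop, with its nose at about jig x = 136, inside the stated range. I'll retreat and return the drift.

Call:
drive_tool(
  deltas=[
    {"hand":0,"offset":[0,-0.4,0],"angular":[0,0,0]},
    {"hand":0,"offset":[0,-1.5,0],"angular":[0,0,0]},
    {"hand":0,"offset":[0,-3.5,0],"angular":[0,0,0]},
    {"hand":0,"offset":[0,-5.5,1],"angular":[0,0,0]},
    {"hand":0,"offset":[0,-7.2,3],"angular":[0,0,0]},
    {"hand":0,"offset":[0,-8.2,6],"angular":[0,0,0]},
    {"hand":0,"offset":[0,-8.2,8.5],"angular":[0,0,0]},
    {"hand":0,"offset":[0,-8.2,8.5],"angular":[0,0,-5]},
  ],
  force=40,
)

```text
time: 21.85
tool_pos: [0.5866, -0.2178, 0.0778]
tcp_rot: [2.341, 2.086, 0.005]
wrist_force: [0.8, -0.1, -2.5]
width: 0.172
```

Call:
drive_tool(
  deltas=[
    {"hand":0,"offset":[-1,0,0],"angular":[0,0,-10]},
    {"hand":0,"offset":[-3,0,0],"angular":[0,0,-20]},
    {"hand":0,"offset":[-5,0,0],"angular":[0,0,-30]},
    {"hand":0,"offset":[-7,0,0],"angular":[0,0,-40]},
    {"hand":0,"offset":[-9,0,0],"angular":[0,0,-50]},
    {"hand":0,"offset":[-11,0,0],"angular":[0,0,-60]},
    {"hand":0,"offset":[-13,0,0],"angular":[0,0,-70]},
    {"hand":0,"offset":[-15,0,0],"angular":[0,0,-76.5]},
  ],
)

```text
time: 22.85
tool_pos: [0.4335, -0.2162, 0.0745]
tcp_rot: [3.135, 0.187, 0.002]
wrist_force: [-0.2, -0.2, -2.2]
width: 0.173
```

Call:
drive_tool(
  deltas=[
    {"hand":0,"offset":[-0.7,0,0],"angular":[0,0,0]},
    {"hand":0,"offset":[-0.7,0,0],"angular":[0,0,0]},
    {"hand":0,"offset":[-0.7,0,0],"angular":[0,0,0]},
  ],
)

```text
time: 23.22
tool_pos: [0.4279, -0.2154, 0.074]
tcp_rot: [3.135, 0.196, 0.002]
wrist_force: [-0.7, -0.2, -3.0]
width: 0.18
```

```bash
python3 - <<'E'
from h import *
s=cam('scene');t=cam('top');st=bot.read_state();print(st['time'],st['tool_pos'],st['tcp_rot'],st['wrist_force'],st['width'])
h=cv2.cvtColor(s['frame'],cv2.COLOR_BGR2HSV);print('expect +x cap px',proj(s,[.502,-.205,st['tool_pos'][2]+.058]))
b=cv2.resize(s['frame'][165:275,130:260],None,fx=4,fy=4,interpolation=cv2.INTER_CUBIC)[:440,:520]
a=cv2.resize(t['frame'][190:300,210:275+95],None,fx=1.75,fy=4)
o=np.zeros((440,800,3),np.uint8);o[:,:520]=b;o[:a.shape[0],520:520+a.shape[1]]=a[:,:280]
cv2.imwrite('pics/r1.png',o)
for c,(x0,y0,x1,y1) in((s,(150,185,240,250)),(t,(325,225,365,305))):
    k=cv2.inRange(cv2.cvtColor(c['frame'][y0:y1,x0:x1],cv2.COLOR_BGR2HSV),(0,0,150),(179,60,255));n,l,q,ce=cv2.connectedComponentsWithStats(k)
    for i in range(1,n):
        if q[i,4]>15:p=ce[i]+[x0,y0];print(p,q[i,4],onz(c,p,st['tool_pos'][2]+.056).round(4))
E
```

```text
23.325 [ 0.42777412 -0.21514002  0.07370558] [3.13516622e+00 1.96511350e-01 9.31086168e-04] [ 0.89312288  0.69570357 -2.17065367] 0.1739040751599311
expect +x cap px [217.23512326 221.28926043]
[168.73684211 198.26315789] 38 [ 0.3524 -0.2238  0.1297]
[217.34782609 221.95652174] 46 [ 0.5023 -0.2053  0.1297]
[344.13043478 247.0942029 ] 138 [ 0.4681 -0.2065  0.1297]
[327.52 285.6 ] 25 [ 0.3743 -0.1605  0.1297]
[353.41176471 293.77941176] 68 [ 0.3527 -0.2231  0.1297]
```

View pics/r1.png

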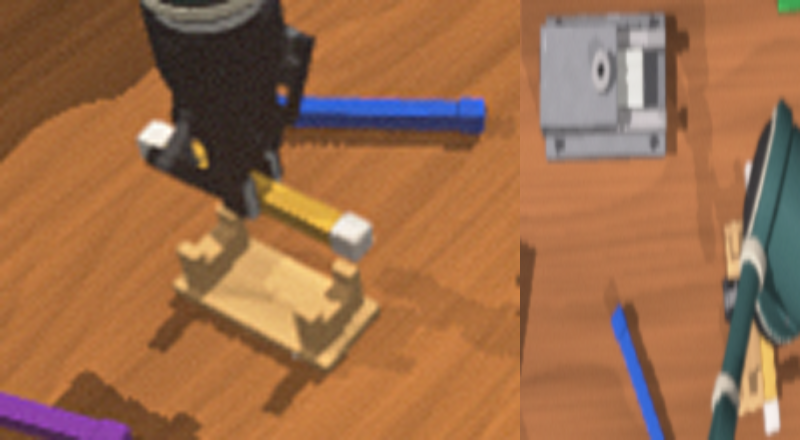

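The drift hangs right above the wooden cradle, and its cap positions give centre (0.427, -0.2145), matching the pick-up. The blank is visible deep in the jig, at about (637,78). I'll lower and release.

Call:
drive_tool(
  deltas=[
    {"hand":0,"offset":[0,0,-2],"angular":[0,0,0]},
    {"hand":0,"offset":[0,0,-4],"angular":[0,0,0]},
    {"hand":0,"offset":[0,0,-5.5],"angular":[0,0,0]},
    {"hand":0,"offset":[0,0,-6.7],"angular":[0,0,0]},
    {"hand":0,"offset":[0,0,-7.5],"angular":[0,0,0]},
    {"hand":0,"offset":[0,0,-7.9],"angular":[0,0,0]},
    {"hand":0,"offset":[0,0,-7.9],"angular":[0,0,0]},
  ],
)

```text
time: 24.2
tool_pos: [0.4272, -0.215, -0.0055]
tcp_rot: [3.135, 0.195, 0.0]
wrist_force: [-1.1, -0.5, -2.5]
width: 0.177
```

Call:
drive_tool(
  deltas=[
    {"hand":0.4,"offset":[0,0,0],"angular":[0,0,0]},
    {"hand":0.4,"offset":[0,0,0],"angular":[0,0,0]},
    {"hand":1,"offset":[0,0,0],"angular":[0,0,0]},
    {"hand":1,"offset":[0,0,0],"angular":[0,0,0]},
    {"hand":1,"offset":[0,0,0],"angular":[0,0,0]},
    {"hand":1,"offset":[0,0,0],"angular":[0,0,0]},
    {"hand":1,"offset":[0,0,0],"angular":[0,0,0]},
  ],
)

```text
time: 25.08
tool_pos: [0.427, -0.2149, -0.0055]
tcp_rot: [-3.135, -0.195, 0.0]
wrist_force: [-0.3, -0.3, -1.0]
width: 1.003
```

Now straight up, then clear of the cameras' view.

Call:
drive_tool(
  deltas=[
    {"hand":1,"offset":[0,0,1],"angular":[0,0,0]},
    {"hand":1,"offset":[0,0,3],"angular":[0,0,0]},
    {"hand":1,"offset":[0,0,6],"angular":[0,0,0]},
    {"hand":1,"offset":[0,0,10],"angular":[0,0,0]},
    {"hand":1,"offset":[0,-4,14],"angular":[0,0,0]},
    {"hand":1,"offset":[-3,-10,15],"angular":[0,0,0]},
    {"hand":1,"offset":[-6,-15,15],"angular":[0,0,0]},
    {"hand":1,"offset":[-9,-20,15],"angular":[0,0,0]},
  ],
)

```text
time: 26.08
tool_pos: [0.3363, -0.4169, 0.146]
tcp_rot: [3.134, 0.195, 0.002]
wrist_force: [0.7, -0.4, 1.1]
width: 0.998
```

```bash
python3 - <<'E'
from h import *
s=cam('scene');t=cam('top');st=bot.read_state();print(st['time'],st['tool_pos'],st['wrist_force'])
for c,(x0,y0,x1,y1) in((s,(160,205,235,255)),(t,(325,225,365,305))):
    k=cv2.inRange(cv2.cvtColor(c['frame'][y0:y1,x0:x1],cv2.COLOR_BGR2HSV),(0,0,185),(179,60,255));n,l,q,ce=cv2.connectedComponentsWithStats(k)
    for i in range(1,n):
        if q[i,4]>15:p=ce[i]+[x0,y0];print(p,q[i,4],onz(c,p,.05).round(4))
b=cv2.resize(s['frame'][130:280,140:340],None,fx=4,fy=4,interpolation=cv2.INTER_CUBIC);cv2.imwrite('pics/f1.png',b)
a0=cv2.imread('pics/top1.png');d=cv2.absdiff(a0,t['frame']).max(2)
for n,(x0,y0,x1,y1) in dict(bottle=(120,130,165,178),jar=(188,118,225,160),puck=(256,130,288,160),tray=(160,240,210,298),tail=(262,200,300,220)).items(): print(n,(d[y0:y1,x0:x1]>40).sum())
r=t['frame'][206:213,262:310].astype(int).sum(2).mean(0);print(r.astype(int))
E
```

```text
26.175 [ 0.33430752 -0.41971958  0.14573071] [-0.59871776 -0.31200157  0.73916113]
[174.41176471 218.14705882] 34 [ 0.3516 -0.2232  0.05  ]
[220.46341463 241.41463415] 41 [ 0.5012 -0.2046  0.05  ]
[338.52830189 237.9245283 ] 53 [ 0.5013 -0.2043  0.05  ]
[348.48214286 294.26785714] 56 [ 0.352  -0.2226  0.05  ]
bottle 1
jar 0
puck 0
tray 0
tail 248
[328 345 365 383 427 431 432 435 470 581 668 675 676 674 674 674 671 621
 418 303 286 292 289 292 286 294 346 450 468 471 434 262 231 237 236 234
 239 285 372 381 383 381 383 383 382 381 382 382]
```

View pics/f1.png

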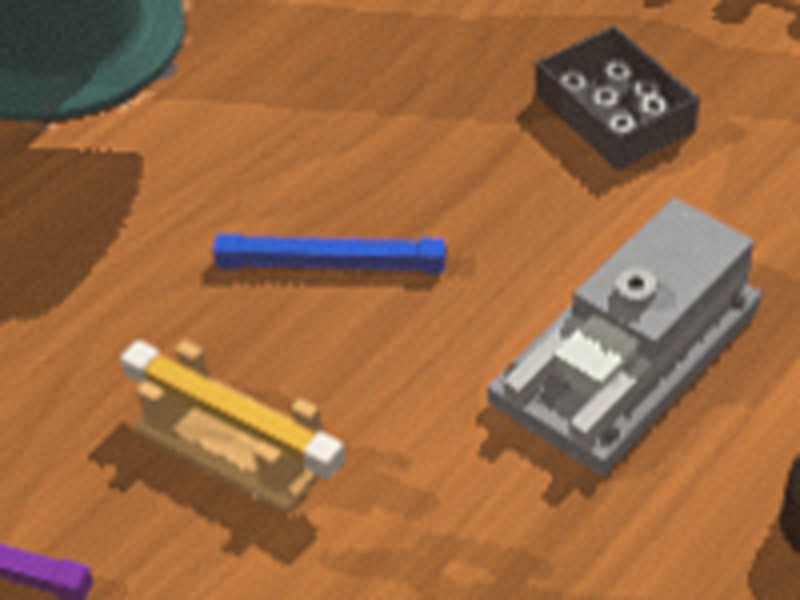

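The drift lies in both cradle notches, with caps at crop (140,360) and (322,455). The blank's tail sits deep in the channel at (585,360), and the bystanders are unchanged. Handing in.

```bash
python3 -c "
from workcell import bot
print(bot.finish_job())"
```

```text
the job is handed in; nothing more can be done
None
```

The blank is against the hidden stop, the drift is back in its wooden cradle, and the job was handed in at about 26 s of the 67 s limit. The hand-in gave no verdict.

**What I did:** I picked up the brass drift and nudged the blank about 43 mm along the channel in small taps, easing off between them. I stopped when the wrist force rose to about 5 N. A second tap, commanded 0.6 mm deeper, met about 6 N and the tool did not advance. That puts the blank's nose at roughly jig x = 136 mm, inside the stated stop range. I then laid the drift back and moved the arm clear.

**Last checks:**
- **Drift:** both cameras put the caps within about 1.5 mm of where they started, in both notches.
- **Blank:** its tail sits deep in the channel.
- **Bystanders:** the bottle, jar, puck and nut tray look unchanged in the top view.
- **Arm:** it is clear of everything.

**What disagreed:** the first grasp closed on nothing, just above the bar. In the images the real fingertips were about 33 mm higher than the reported tool height. I corrected for that from the pictures, and the second grasp held.

**What I could not check directly:** the gap under the hood is inferred from the force and the blocked motion, not seen.

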